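Re-set a ratchet-propped draining board to its lowest notch

TASK

The tilting draining board beside the sink is propped too steep. Lift its front rail up past the top notch until the red pawl is thrown off the teeth, bring the board all the way down flat so that the pawl is armed again, then raise it to its lowest notch and leave it resting there on the pawl. Leave the mug, spice jar and salt shaker where they are.

Things in the scene. Friction and masses are not known exactly. Their poses are not given: they have to be found in the camera images.
- drainer: Draining board right of the sink: low white frame fixed to the worktop (215 long in x, 224 wide; front posts 99, hinge posts 117 high). Origin: centre of its underside. x points level from the front rail to the hinge (away from the robot), y left, z up. Its slatted board is hinged at the back; saw teeth and a red pawl at its left let the front rise and stop it falling.
- tilt_board (a joint): Board angle, rad: 0 flat on the frame, grows as the front rail rises, stop at 1.25. Notches rest at 0.26 (lowest), 0.45, 0.64, 0.84 (top); let go between them, it sinks to the notch below. Beyond 1.15 the pawl is thrown off and the board comes down past all notches to 0. It sinks by its weight, damped to 1 rad/s, no push needed. About 0.35 kg: 2 to 4 N up at the rail raise it slowly.
- pawl (a joint): Lean of the red pawl (left side of the frame), rad: positive leans back to the teeth (engaged, 0.15 to 0.25, less while it rides over a tooth), negative leans to the front (thrown off, -0.24). A brass weight topples it to either side of about -0.06 and it stays there. When the thrown-off board comes down, a ramp on it (below 0.18) pushes the pawl back to the teeth by about 0.05.
- pawl_tip (a point): Free upper end of the red pawl, 58 mm above its pivot, at the left outer face of the frame (138 mm to the left of its middle plane). The ratchet works it by itself.
- hinge_mid (a point): Middle of the board's hinge line, in the frame's middle plane: 85 mm along the drainer's x from its origin and 105 mm above the worktop. The hinge line runs along the drainer's y.
- rail_mid (a point): Middle of the board's round steel front rail: a U-shaped bar 12 mm thick, 84 long along the drainer's y, axis 215 mm from the hinge line (105 + 215 sin(angle) mm up). Clear in front and below; the frame's 31 mm high front bar starts 22 mm behind the flat rail's axis; 32 mm gap between the rail and the wood behind. Fingertips can push it up from below.
- mug_day: Bystander standing loose to the right of the drainer: white mug with small green flowers, 82 mm wide, 118 mm over its handle, 94 mm high. Origin: centre of its underside (about).
- spice_a: Bystander standing loose to the right of the drainer: glass spice jar with black lid, 44 mm wide, 105 mm high. Origin: centre of its underside (about).
- salt_shaker: Bystander standing loose to the right of the drainer: glass salt shaker with a grey top, 44 mm wide, 90 mm high. Origin: centre of its underside (about).

How it is judged:
By the outcome, as a careful person would: the job done as asked, in the order asked, and still so for the second after the job is handed in, with the robot touching nothing.
It also fails if it takes over 43 s, if anything falls off the work surface, if the arm or the gripper's body presses on something with over 40 N, if the wrist force passes 120 N, or if a joint passes its speed limit or range.

ROBOT

A 6-joint arm with a two-finger parallel gripper is mounted at the origin on a cart in front of the work surface, level with it; the furniture and walls round the work are solid. World frame = base frame: x ahead of the robot, y to its left, z up, the work surface at z = 0. Lengths are in m, angles in degrees, forces in N, time in s.
With the tool pointing down it reaches from about 0.4 to 0.825 m from the base axis. Payload 7 kg.
Tool frame: the origin (TCP) lies on the centre line of the jaws, within the pads' length; the fingertips stand 22 mm ahead of it and the grasp point (between the pads) lies 3 mm ahead of it; z points along the fingers, y is the line along which they close (so a half turn about z gives the same grasp; the last joint's range is limited). The gripper opens to 88 mm and grips with 3 to 60 N. Pads are 19 mm wide; open, the fingers measure 130 mm over their backs; the gripper's body (78 mm by 193 mm) begins 47 mm behind the grasp point.
Start: joints at [-56.431, 20.546, 0.682, 0, -70.136, -16.507], TCP at [0.198, -0.645, 0.249] pointing down, gripper open.
Joint ranges: [-176.03, 176.03], [-82.01, 121.73], [-58.28, 71.71], [-173.87, 95.51], [-174.79, -0.11], [-173.66, 173.66]. Speed limits (degrees/s): [136.94, 136.94, 172.46, 180, 180, 180].

INTERFACE

Orientations are given as [roll, pitch, yaw] about the fixed x, y, z axes, in that order (R = Rz(yaw) Ry(pitch) Rx(roll)).
In Python, from plant import get_state, cams, r gives the robot as it stands.
- The arm moves only by the tool apply_moves, never from a script. Its argument "targets" is a list of rows, each an object with "dp": the shift along the world's x, y, z in m, a list of three; "yaw": the turn about the world's z in degrees. In form: [{"dp": [x, y, z], "yaw": yaw}, ...]. A call has 1 to 20 rows; each row is the pose to reach, as a shift and turn from the pose commanded when the call began; what a row does not reach only later rows make up. A row lasts 1/12 s, in which the tool goes at most 41.7 mm and 7.16 degrees, less where a joint would pass 70% of its speed; a pose out of reach is approached as far as the arm can. A call with a gripper value outside its range is refused whole. "grip" is the gripper command: -1 is fully open, 1 is shut, values between are in proportion, set as the call begins (left out, the last holds). The fingers move at their own pace and stop on an object; "squeeze" is the grip in N (left out, the last holds). Time passes only in rows, so rows that repeat a pose let the fingers close. It gives the time, the measured TCP pose, the force, the opening and the grip force at its end, in the units of the state.
- get_state(): the state, without advancing time (a new reading comes with each control period).
- cams.capture(name): name is "scene" or "side" or "wrist"; returns a dict with "image" (384x512x3 uint8, red, green, blue), "range_z" (384x512 float32, m along the optical axis (not along the pixel's ray), 0 where there is no reading), "fx", "fy", "cx", "cy" (pixels), "k1" (the pictures are not rectified: a ray, as slopes to the right and down, at radius r is drawn at 1 + k1 r^2 times it, then the intrinsics apply), "R" (3x3) and "t" (3): a world point X has camera coordinates R X + t; the wrist camera has in their place "T_tool_cam" (4x4, takes a point from camera to tool coordinates, whose origin is the TCP and whose axes are the flange's). Camera axes: x right, y down, z forward; pixel columns grow to the right and rows downward; lengths in m; the calibration is good to about 2 mm. A picture is of the moment at which its call begins: read the wrist's pose just before it.
- r.close_job(): hands the job in; it is judged then, once.
The state is a dict: "time_s": time; "joints": joint angles; "qd": joint speeds; "joint_torque": joint torques, N m; "tcp_pos": TCP position; "eef_rot": TCP orientation; "contact_force": force on the tool from outside, world axes, zero at the start; "moment": the same for the moment, N m; "gripper_width": finger opening in m; "gripper_force": force on a finger pad.
Only numpy, scipy, OpenCV 4.12 (cv2) and the standard library are available. Lean on these libraries where they do the work, as an engineer would, in place of code of your own. Each camera call takes 0.05 s, during which the arm holds its last target. There are 200 camera calls.

## Working session

There is one attempt and no reset: what is moved stays moved. The work goes in short steps, Python scripts to look and compute and a tool call to move; the robot and the scene stay as the last step left them, time stands still between calls to the robot, and variables do not carry over. Pictures are saved under pics/ and viewed, at most 10 in all, crops included, and the job is handed in when it is done.

Besides the shell and the picture viewer there is one more tool, called in YAML: its name, and indented under it one key for each argument. apply_moves: Moves the arm, as the interface text tells. Its arguments: {"type":"object","properties":{"targets":{"type":"array","items":{"type":"object","properties":{"dp":{"type":"array","items":{"type":"number"}},"yaw":{"type":"number"}}}},"grip":{"type":"number"},"squeeze":{"type":"number"}},"required":["targets"]}

```bash
ls; mkdir -p pics
python3 - <<'E'
from plant import get_state,cams,r
import cv2,numpy as np
s=get_state();print(s)
a=[]
for n in("scene","side"):
    c=cams.capture(n);np.savez(f"pics/{n}0.npz",**c);cv2.imwrite(f"pics/{n}0.png",c["image"][...,::-1]);print(n,c["R"],c["t"],c["fx"],c["k1"])
E
```

```text
pics
{'time_s': 0.0, 'joints': array([-5.64311894e+01,  2.05910309e+01,  6.31732721e-01, -1.91529545e-02,
       -7.01365996e+01, -1.65059883e+01]), 'qd': array([ 0.01336994, -0.02579531,  0.0411192 , -0.01710565, -0.06239985,
       -0.10982906]), 'joint_torque': array([ 2.99754516e-03, -5.82716417e+01,  2.93052417e+01,  6.99702457e+00,
        6.89351640e-03, -1.69596965e-04]), 'tcp_pos': array([ 0.19787513, -0.64484986,  0.24761477]), 'eef_rot': array([ 1.79902938e+02, -9.98568056e-03, -1.62943692e+02]), 'contact_force': array([ 0.85253103,  0.05804283, -0.15000965]), 'moment': array([-0.01723545,  0.01183825, -0.01864013]), 'gripper_force': 0.0, 'gripper_width': 0.0878116768444407}
scene [[-9.15435909e-01 -4.02463221e-01  6.72731732e-04]
 [-1.77764844e-01  4.02840077e-01 -8.97841597e-01]
 [ 3.61077218e-01 -8.22036026e-01 -4.40318083e-01]] [0.45486885 0.2820703  0.80284819] 350.5796649175174 -0.03243653185569623
side [[-0.92003699 -0.39172204 -0.00926157]
 [-0.22771769  0.55377658 -0.80092206]
 [ 0.31886767 -0.7347689  -0.59869698]] [0.46209516 0.33937857 1.2482087 ] 498.3104584363717 0.05872125582034405
```

View pics/scene0.png

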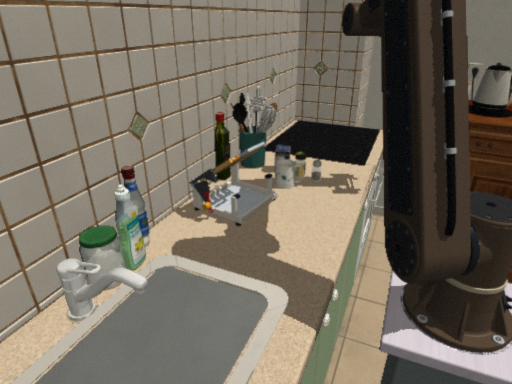

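View pics/side0.png

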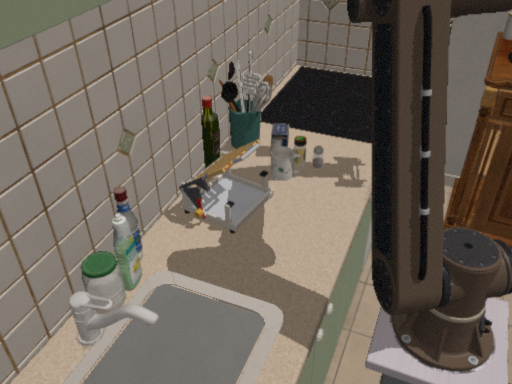

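The drainer sits at about (235,195) in scene and (228,195) in side, with the board tilted up at (250,155) and the red pawl at (200,205). I'll enlarge it and turn pixels into points.

```bash
cat > h.py <<'E'
import numpy as np,cv2
def K(c): return np.array([[c["fx"],0,c["cx"]],[0,c["fy"],c["cy"]],[0,0,1.]])
def cloud(c):
    "world points HxWx3 from range"
    h,w=c["range_z"].shape
    u,v=np.meshgrid(np.arange(w),np.arange(h))
    p=cv2.undistortPoints(np.stack([u,v],-1).reshape(-1,1,2).astype(float),K(c),np.array([float(c["k1"]),0,0,0])).reshape(h,w,2)
    z=c["range_z"]
    X=np.dstack([p[...,0]*z,p[...,1]*z,z])
    return (X-c["t"])@c["R"]
def proj(c,X):
    rv=cv2.Rodrigues(np.asarray(c["R"],float))[0]
    return cv2.projectPoints(np.asarray(X,float).reshape(-1,1,3),rv,np.asarray(c["t"],float),K(c),np.array([float(c["k1"]),0,0,0]))[0].reshape(-1,2)
E
python3 - <<'E'
from h import *
for n,(x0,y0,x1,y1) in(("side",(165,120,345,250)),("scene",(175,130,335,235))):
    c=dict(np.load(f"pics/{n}0.npz"));P=cloud(c);im=c["image"]
    cv2.imwrite(f"pics/{n}0c.png",cv2.resize(im[y0:y1,x0:x1,::-1],None,fx=4.4,fy=4.4,interpolation=cv2.INTER_CUBIC))
    hsv=cv2.cvtColor(im,cv2.COLOR_RGB2HSV)
    m=((hsv[...,0]<6)|(hsv[...,0]>174))&(hsv[...,1]>150)&(hsv[...,2]>60); m[:, :165]=0;m[:,330:]=0
    for v,u in np.argwhere(m)[:25]: print(n,u,v,P[v,u].round(3))
E
```

```text
side 203 100 [ 0.864 -0.424  0.267]
side 204 100 [ 0.862 -0.425  0.267]
side 207 100 [ 0.851 -0.427  0.268]
side 208 100 [ 0.846 -0.425  0.27 ]
side 209 100 [ 0.845 -0.431  0.267]
side 210 100 [ 0.843 -0.434  0.266]
side 203 101 [ 0.864 -0.422  0.264]
side 204 101 [ 0.858 -0.418  0.267]
side 205 101 [ 0.857 -0.423  0.265]
side 206 101 [ 0.852 -0.422  0.266]
side 207 101 [ 0.848 -0.421  0.268]
side 208 101 [ 0.852 -0.435  0.26 ]
side 209 101 [ 0.843 -0.427  0.266]
side 210 101 [ 0.848 -0.443  0.257]
side 203 102 [ 0.864 -0.422  0.26 ]
side 204 102 [ 0.859 -0.42   0.262]
side 205 102 [ 0.858 -0.424  0.26 ]
side 206 102 [ 0.854 -0.424  0.261]
side 207 102 [ 0.852 -0.428  0.26 ]
side 208 102 [ 0.848 -0.427  0.261]
side 209 102 [ 0.847 -0.433  0.259]
side 210 102 [ 0.844 -0.434  0.259]
side 204 103 [ 0.863 -0.426  0.255]
side 206 103 [ 0.853 -0.422  0.259]
side 207 103 [ 0.85  -0.424  0.258]
scene 221 113 [ 0.85  -0.44   0.272]
scene 216 114 [ 0.862 -0.422  0.271]
scene 217 114 [ 0.857 -0.421  0.272]
scene 218 114 [ 0.854 -0.423  0.271]
scene 220 114 [ 0.847 -0.427  0.271]
scene 221 114 [ 0.846 -0.432  0.27 ]
scene 222 114 [ 0.845 -0.439  0.269]
scene 216 115 [ 0.861 -0.42   0.267]
scene 217 115 [ 0.859 -0.423  0.267]
scene 218 115 [ 0.854 -0.422  0.268]
scene 219 115 [ 0.849 -0.422  0.268]
scene 220 115 [ 0.849 -0.429  0.267]
scene 221 115 [ 0.845 -0.429  0.267]
scene 222 115 [ 0.843 -0.435  0.266]
scene 223 115 [ 0.843 -0.442  0.264]
scene 216 116 [ 0.864 -0.424  0.262]
scene 217 116 [ 0.859 -0.423  0.263]
scene 218 116 [ 0.853 -0.42   0.264]
scene 219 116 [ 0.85  -0.423  0.264]
scene 220 116 [ 0.85  -0.43   0.262]
scene 221 116 [ 0.845 -0.43   0.263]
scene 222 116 [ 0.843 -0.435  0.262]
scene 223 116 [ 0.844 -0.443  0.26 ]
scene 216 117 [ 0.859 -0.416  0.261]
scene 217 117 [ 0.857 -0.42   0.26 ]
```

View pics/side0c.png

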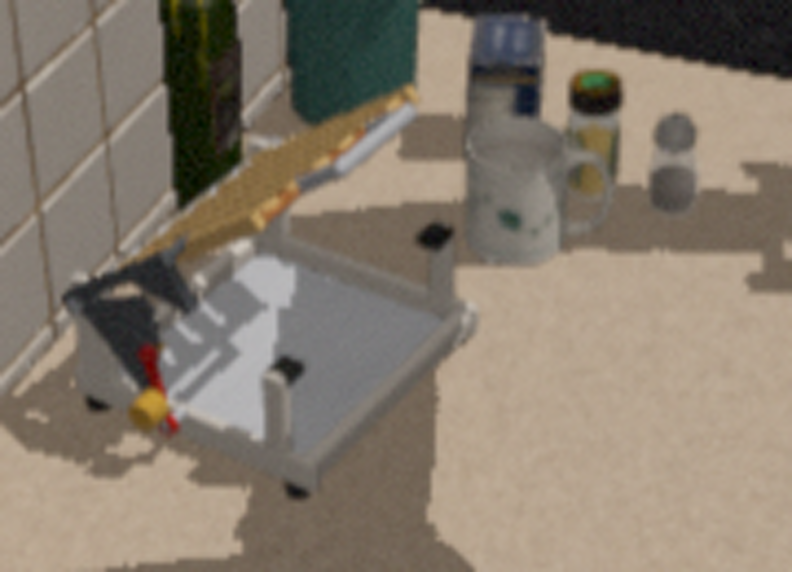

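View pics/scene0c.png

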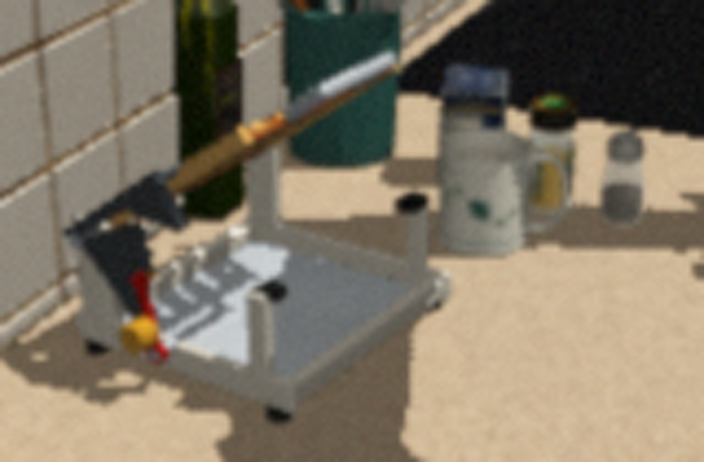

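Side crop: black front post tops at crop (288,370) and (435,235), rail from (340,165) to (412,112), pawl at (155,380). Scene crop: post tops at (268,290) and (412,203).

```bash
cat > ray.py <<'E'
from h import *
def onz(c,px,z):
    p=cv2.undistortPoints(np.array(px,float).reshape(-1,1,2),K(c),np.array([float(c["k1"]),0,0,0])).reshape(-1,2)
    d=np.c_[p,np.ones(len(p))]@c["R"];o=-c["R"].T@c["t"]
    return o+d*((z-o[2])/d[:,2])[:,None]
E
python3 - <<'E'
from ray import *
for n,(x0,y0,x1,y1),win in(("side",(165,120,345,250),[(288,370),(435,235)]),("scene",(175,130,335,235),[(270,290),(412,203)])):
    c=dict(np.load(f"pics/{n}0.npz"));P=cloud(c);im=c["image"].astype(int)
    for (x,y) in win:
        u,v=int(x0+x/4.4),int(y0+y/4.4)
        sub=[(uu,vv) for vv in range(v-4,v+5) for uu in range(u-6,u+7) if im[vv,uu].max()<70 and abs(P[vv,uu,2]-.1)<.03]
        if sub:
            cen=np.mean(sub,0); pts=np.array([P[b,a] for a,b in sub])
            print(n,len(sub),cen,"onz",onz(c,[cen],.097).round(4),"cloud",np.median(pts,0).round(4),pts.max(0).round(3),pts.min(0).round(3))
    # rail: bright greyish pixels high
    hsv=cv2.cvtColor(c["image"],cv2.COLOR_RGB2HSV)
    m=(P[...,2]>.17)&(P[...,2]<.35)&(hsv[...,1]<70)&(P[...,0]<.8)&(P[...,1]>-.75)&(c["range_z"]>0)
    m[:,:235]=0;m[:,275]=0;m[:,276:]=0
    q=P[m]; uv=np.argwhere(m)
    print(n,len(q));
    for a,b in zip(uv[::4],q[::4]): print(a[::-1],b.round(3),c["image"][a[0],a[1]])
E
```

```text
side 24 [230.33333333 203.33333333] onz [[ 0.6386 -0.1439  0.097 ]] cloud [ 0.6371 -0.1449  0.0961] [ 0.65  -0.136  0.101] [ 0.631 -0.156  0.091]
side 32 [263.46875 173.3125 ] onz [[ 0.6061 -0.3285  0.097 ]] cloud [ 0.6059 -0.3292  0.0964] [ 0.617 -0.319  0.102] [ 0.597 -0.344  0.089]
side 784
[253  73] [ 0.745 -0.572  0.322] [152 145 138]
[257  73] [ 0.731 -0.575  0.323] [141 135 127]
[253  74] [ 0.745 -0.573  0.318] [135 129 123]
[257  74] [ 0.73  -0.573  0.321] [164 160 153]
[243  75] [ 0.772 -0.548  0.32 ] [146 140 134]
[247  75] [ 0.754 -0.543  0.325] [112 107 100]
[252  75] [ 0.749 -0.573  0.314] [108 104 100]
[256  75] [ 0.731 -0.565  0.32 ] [135 130 125]
[260  75] [ 0.719 -0.573  0.318] [171 166 159]
[245  76] [ 0.764 -0.546  0.319] [125 122 113]
[249  76] [ 0.751 -0.551  0.319] [124 120 114]
[253  76] [ 0.738 -0.556  0.319] [129 123 119]
[265  76] [ 0.749 -0.693  0.261] [123 109  96]
[247  77] [ 0.756 -0.545  0.317] [98 94 89]
[252  77] [ 0.742 -0.555  0.315] [114 110 105]
[256  77] [ 0.726 -0.553  0.318] [135 130 123]
[264  77] [ 0.752 -0.69   0.258] [116 107  97]
[244  78]
[... 14797 characters left out ...]
  0.235] [175 179 181]
[257 148] [ 0.608 -0.237  0.23 ] [90 91 88]
[248 149] [ 0.619 -0.193  0.239] [173 178 183]
[252 149] [ 0.612 -0.209  0.235] [161 163 165]
[256 149] [ 0.629 -0.277  0.21 ] [79 76 69]
[248 150] [ 0.619 -0.194  0.236] [172 176 177]
[252 150] [ 0.612 -0.209  0.232] [121 118 116]
[246 151] [ 0.624 -0.19   0.233] [85 89 93]
[250 151] [ 0.614 -0.197  0.232] [119 116 116]
[245 152] [ 0.629 -0.192  0.228] [81 85 84]
[249 152] [ 0.615 -0.194  0.23 ] [93 83 75]
[244 153] [ 0.632 -0.191  0.225] [84 89 88]
[240 154] [ 0.648 -0.197  0.217] [102 100  99]
[244 154] [ 0.633 -0.194  0.221] [79 81 80]
[242 155] [ 0.638 -0.191  0.218] [77 79 81]
[241 156] [ 0.643 -0.194  0.212] [75 77 76]
```

The rail's visible top runs (0.619,-0.19,0.239) to (0.60,-0.28,0.238), so the axis is near z 0.234, which puts the board at about 0.64 rad. The drainer yaw is about -10°. Next I'll check the front bar face, then move above the rail.

Run:
```python
from ray import *
for n in("side","scene"):
    c=dict(np.load(f"pics/{n}0.npz"));P=cloud(c);print(n,"cam",(-c["R"].T@c["t"]).round(3))
    q=P[c["range_z"]>0]
    a=np.radians(-10);o=np.array([.611,-.236]);d=(q[:,:2]-o)@np.array([[np.cos(a),-np.sin(a)],[np.sin(a),np.cos(a)]])
    m=(q[:,2]>.236)&(q[:,2]<.3)&(abs(d[:,0])<.03)&(abs(d[:,1])<.06);print("rail top: n,mean,yrange",m.sum(),np.c_[d,q[:,2]][m].mean(0).round(4),np.percentile(d[m,1],[1,99]).round(3),"slope",np.polyfit(d[m,1],d[m,0],1).round(3))
    m=(q[:,2]>.012)&(q[:,2]<.028)&(abs(d[:,1])<.08)&(d[:,0]<.02)&(d[:,0]>-.06)
    print("front face x'",m.sum(),np.median(d[m,0]).round(4),"slope",np.polyfit(d[m,1],d[m,0],1).round(3))
    m=(q[:,2]>.105)&(q[:,2]<.125)&(d[:,0]>.14)&(d[:,0]<.22)&(abs(d[:,1])<.16)
    print("hinge z",np.percentile(d[m],[5,50,95],axis=0).round(3).tolist(), "back max z", q[(d[:,0]>.02)&(d[:,0]<.2)&(abs(d[:,1])<.14),2].max())
    m=(q[:,2]>.03)&(q[:,2]<.12)&(d[:,0]>-.1)&(d[:,0]<.3)&(d[:,1]<-.14)&(d[:,1]>-.33)
    print("bystanders d range",np.percentile(d[m],[2,98],axis=0).round(3).tolist())
    m=(q[:,2]>.3)&(abs(d[:,1])<.2)&(d[:,0]>.1);print("wall x'",d[m,0].min() if m.any() else None)
```

```text
side cam [0.104 0.91  1.023]
rail top: n,mean,yrange 44 [1.000e-04 8.700e-03 2.378e-01] [-0.04   0.053] slope [-0.003  0.   ]
front face x' 233 -0.0088 slope [ 0.007 -0.002]
hinge z [[0.147, -0.104], [0.169, 0.05], [0.186, 0.128]] back max z 0.2253100739505
bystanders d range [[-0.039, -0.329], [0.286, -0.149]]
wall x' 0.22476266967171601
scene cam [0.177 0.729 0.606]
rail top: n,mean,yrange 28 [2.000e-04 3.100e-03 2.376e-01] [-0.04   0.049] slope [-0.  0.]
front face x' 157 -0.014 slope [-0.005 -0.006]
hinge z [[0.143, -0.086], [0.156, 0.11], [0.184, 0.127]] back max z 0.22197698705786362
bystanders d range [[-0.036, -0.329], [0.287, -0.149]]
wall x' 0.22528980654399175
```

apply_moves:
  targets:
    - {"dp": [0.03, 0.03, 0.02], "yaw": 5}
    - {"dp": [0.06, 0.06, 0.04], "yaw": 10}
    - {"dp": [0.09, 0.09, 0.06], "yaw": 15}
    - {"dp": [0.12, 0.12, 0.07], "yaw": 20}
    - {"dp": [0.15, 0.15, 0.08], "yaw": 25}
    - {"dp": [0.18, 0.18, 0.08], "yaw": 30}
    - {"dp": [0.21, 0.21, 0.08], "yaw": 35}
    - {"dp": [0.24, 0.24, 0.08], "yaw": 40}
    - {"dp": [0.27, 0.27, 0.08], "yaw": 45}
    - {"dp": [0.3, 0.3, 0.08], "yaw": 50}
    - {"dp": [0.33, 0.33, 0.08], "yaw": 55}
    - {"dp": [0.36, 0.36, 0.08], "yaw": 60}
    - {"dp": [0.38, 0.38, 0.08], "yaw": 63}
    - {"dp": [0.4, 0.4, 0.08], "yaw": 63}
    - {"dp": [0.413, 0.409, 0.08], "yaw": 63}
    - {"dp": [0.413, 0.409, 0.08], "yaw": 63}
    - {"dp": [0.413, 0.409, 0.08], "yaw": 63}
    - {"dp": [0.413, 0.409, 0.08], "yaw": 63}
  grip: 0.5

```text
time_s: 1.6
tcp_pos: [0.6106, -0.2366, 0.3282]
eef_rot: [179.9, -0.0, -99.9]
contact_force: [0.4, -0.4, -0.4]
gripper_width: 0.0221
gripper_force: 0.0
```

```bash
cat > wrist.py <<'E'
from h import *
from scipy.spatial.transform import Rotation as Ro
def wcap():
    from plant import get_state,cams
    s=get_state();c=cams.capture("wrist");T=np.asarray(c["T_tool_cam"])
    Rt=Ro.from_euler("xyz",s["eef_rot"],degrees=True).as_matrix()
    A=np.eye(4);A[:3,:3]=Rt;A[:3,3]=s["tcp_pos"];W=A@T
    c["R"]=W[:3,:3].T;c["t"]=-W[:3,:3].T@W[:3,3]
    return c
E
python3 - <<'E'
from wrist import *
c=wcap();np.savez("pics/w1.npz",**{k:c[k] for k in c});P=cloud(c)
cv2.imwrite("pics/w1.png",c["image"][...,::-1])
q=P[c["range_z"]>0]
a=np.radians(-10);o=np.array([.611,-.236]);d=(q[:,:2]-o)@np.array([[np.cos(a),-np.sin(a)],[np.sin(a),np.cos(a)]])
m=(abs(d[:,0])<.015)&(abs(d[:,1])<.06)&(q[:,2]>.2)&(q[:,2]<.26)
print(m.sum(),np.percentile(d[m],[2,50,98],axis=0).round(4).tolist(),np.percentile(q[m,2],[50,90,98]).round(4))
z=q[:,2];t=m&(z>np.percentile(z[m],70));print("ridge",d[t].mean(0).round(4),np.polyfit(d[t,1],d[t,0],1).round(4))
E
```

```text
2427 [[-0.0019, -0.048], [0.0043, -0.0062], [0.0137, 0.0421]] [0.2379 0.2394 0.24  ]
ridge [ 0.0038 -0.0043] [-0.0031  0.0038]
```

View pics/w1.png

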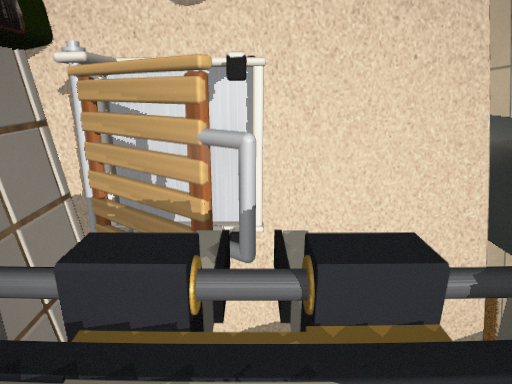

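Wrist view: the rail runs vertically at about (247,140–255), between the finger lines. Its ridge is 4 mm deeper than assumed, so the axis is at (0.6145,-0.240,0.2335). I'll descend and pinch.

apply_moves:
  targets:
    - {"dp": [0.0035, -0.0035, 0], "yaw": 0}
    - {"dp": [0.0035, -0.0035, -0.015], "yaw": 0}
    - {"dp": [0.0035, -0.0035, -0.03], "yaw": 0}
    - {"dp": [0.0035, -0.0035, -0.045], "yaw": 0}
    - {"dp": [0.0035, -0.0035, -0.06], "yaw": 0}
    - {"dp": [0.0035, -0.0035, -0.075], "yaw": 0}
    - {"dp": [0.0035, -0.0035, -0.086], "yaw": 0}
    - {"dp": [0.0035, -0.0035, -0.086], "yaw": 0}
    - {"dp": [0.0035, -0.0035, -0.086], "yaw": 0}
  grip: 0.5

```text
time_s: 2.4
tcp_pos: [0.6142, -0.2405, 0.2425]
eef_rot: [180.0, -0.0, -100.0]
contact_force: [-0.9, -0.0, 0.1]
gripper_width: 0.022
gripper_force: 0.0
```

apply_moves:
  targets:
    - {"dp": [0, 0, 0], "yaw": 0}
    - {"dp": [0, 0, 0], "yaw": 0}
    - {"dp": [0, 0, 0], "yaw": 0}
    - {"dp": [0, 0, 0], "yaw": 0}
    - {"dp": [0, 0, 0], "yaw": 0}
  grip: 1
  squeeze: 12

```text
time_s: 2.82
tcp_pos: [0.6134, -0.2399, 0.2438]
eef_rot: [179.9, -0.0, -99.9]
contact_force: [-5.9, 1.3, 4.4]
gripper_width: 0.0112
gripper_force: 12.0
```

apply_moves:
  targets:
    - {"dp": [0.004, -0.0007, 0.005], "yaw": 0}
    - {"dp": [0.0078, -0.0014, 0.0099], "yaw": 0}
    - {"dp": [0.012, -0.0021, 0.0148], "yaw": 0}
    - {"dp": [0.0163, -0.0029, 0.0195], "yaw": 0}
    - {"dp": [0.0207, -0.0036, 0.0241], "yaw": 0}
    - {"dp": [0.0253, -0.0045, 0.0286], "yaw": 0}
    - {"dp": [0.03, -0.0053, 0.0329], "yaw": 0}
    - {"dp": [0.0348, -0.0061, 0.0371], "yaw": 0}
    - {"dp": [0.0398, -0.007, 0.0412], "yaw": 0}
    - {"dp": [0.0448, -0.0079, 0.0451], "yaw": 0}
    - {"dp": [0.05, -0.0088, 0.0488], "yaw": 0}
    - {"dp": [0.0554, -0.0098, 0.0524], "yaw": 0}

```text
time_s: 3.82
tcp_pos: [0.6689, -0.2498, 0.2972]
eef_rot: [180.0, -0.0, -99.9]
contact_force: [-5.1, 2.4, 4.9]
gripper_width: 0.0114
gripper_force: 12.0
```

Run:
```python
from h import *
from plant import cams,get_state
s=get_state();print(s["tcp_pos"],s["contact_force"],s["gripper_width"])
c=cams.capture("scene");P=cloud(c)
cv2.imwrite("pics/s2.png",cv2.resize(c["image"][100:240,170:330,::-1],None,fx=4,fy=4,interpolation=cv2.INTER_CUBIC))
```

```text
[ 0.66887971 -0.24982169  0.29719397] [-5.10347252  2.35001983  4.87229899] 0.011371838081775453
```

View pics/s2.png

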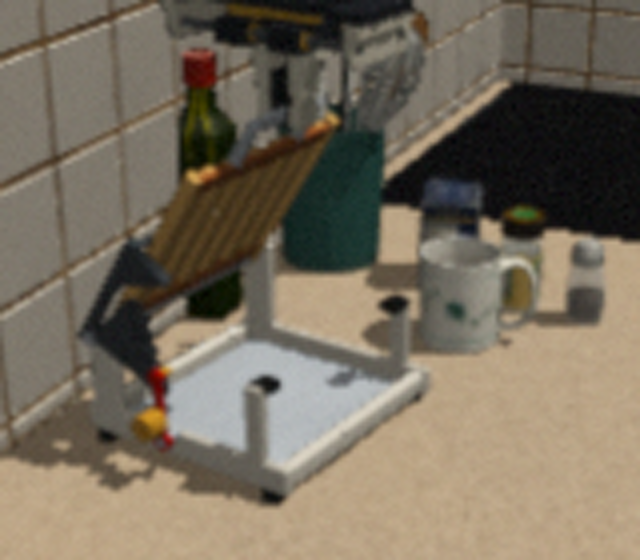

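The board follows the gripper: the rail is at crop (262,135) and the pawl is still upright on the teeth at (157,385). I'll continue past 1.15 to about 1.22.

apply_moves:
  targets:
    - {"dp": [0.0045, -0.0008, 0.0028], "yaw": 0}
    - {"dp": [0.0091, -0.0016, 0.0055], "yaw": 0}
    - {"dp": [0.0137, -0.0024, 0.0081], "yaw": 0}
    - {"dp": [0.0183, -0.0032, 0.0106], "yaw": 0}
    - {"dp": [0.022, -0.0039, 0.0125], "yaw": 0}
    - {"dp": [0.026, -0.0046, 0.0144], "yaw": 0}
    - {"dp": [0.029, -0.0051, 0.0158], "yaw": 0}
    - {"dp": [0.0318, -0.0056, 0.017], "yaw": 0}
    - {"dp": [0.0347, -0.0061, 0.0182], "yaw": 0}
    - {"dp": [0.0376, -0.0066, 0.0194], "yaw": 0}
    - {"dp": [0.0405, -0.0071, 0.0204], "yaw": 0}
    - {"dp": [0.042, -0.0074, 0.0209], "yaw": 0}
    - {"dp": [0.042, -0.0074, 0.0209], "yaw": 0}

```text
time_s: 4.95
tcp_pos: [0.7124, -0.2575, 0.3175]
eef_rot: [-179.9, -0.0, -99.9]
contact_force: [-3.4, -0.8, 6.4]
gripper_width: 0.0114
gripper_force: 12.0
```

Run:
```python
from h import *
from plant import cams,get_state
s=get_state();print(s["tcp_pos"],s["contact_force"],s["gripper_width"])
a=[]
for n,(x,y) in (("scene",(170,100)),("side",(165,100))):
    c=cams.capture(n)
    a.append(cv2.resize(c["image"][y:y+140,x:x+110,::-1],(396,504),interpolation=cv2.INTER_CUBIC))
cv2.imwrite("pics/s3.png",np.hstack(a))
```

```text
[ 0.71237962 -0.25746643  0.3174621 ] [-3.4266847  -0.77773769  6.36184704] 0.011426669229069505
```

View pics/s3.png

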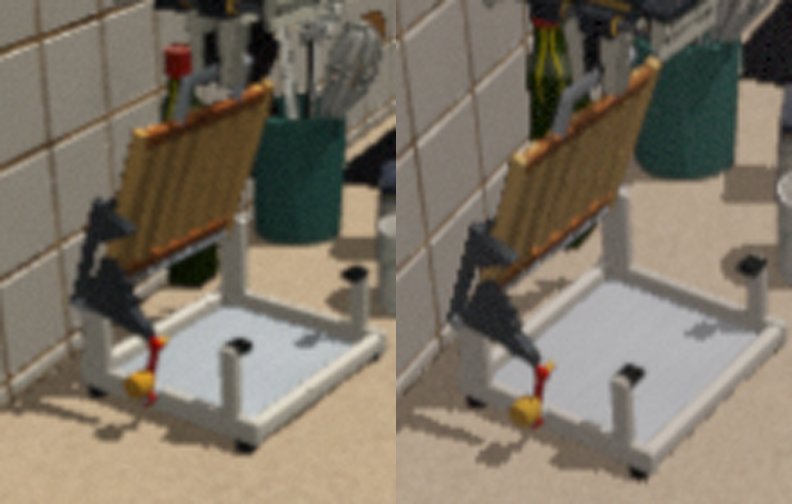

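The pawl tip moved from left of its foot to right of it, at left-panel (158,342) against foot (150,400). I'll measure its lean numerically.

```bash
cat > pawl.py <<'E'
from ray import *
from plant import cams
def lean(n,c=None):
    "pawl lean from red pixels cast on its plane y'=0.138 left of the middle"
    c=c or cams.capture(n);a=np.radians(-10);X=np.array([np.cos(a),np.sin(a),0]);Y=np.array([-np.sin(a),np.cos(a),0])
    h=np.array([.611,-.236,0])+.176*X-.003*Y; p0=h+.138*Y
    im=c["image"].astype(int);m=(im[...,0]>90)&(im[...,0]>2.2*im[...,1])&(im[...,0]>2.2*im[...,2])
    m[:150]=0;m[:,:175]=0;m[:,225:]=0;m[230:]=0
    vu=np.argwhere(m);o=-c["R"].T@c["t"]
    p=cv2.undistortPoints(vu[:,::-1].astype(float).reshape(-1,1,2),K(c),np.array([float(c["k1"]),0,0,0])).reshape(-1,2)
    d=np.c_[p,np.ones(len(p))]@c["R"];w=o+d*(((p0-o)@Y)/(d@Y))[:,None]
    q=np.c_[(w-h)@X,w[:,2]];k=np.polyfit(q[:,1],q[:,0],1)
    print(n,len(q),"lean",np.arctan(k[0]).round(3),"z",q[:,1].min().round(3),q[:,1].max().round(3))
E
python3 - <<'E'
from pawl import *
for n in("scene","side"):
    lean(n,dict(np.load(f"pics/{n}0.npz")));lean(n)
E
```

```text
scene 23 lean 0.242 z 0.04 0.099
scene 18 lean -0.173 z 0.04 0.104
side 30 lean 0.244 z 0.038 0.103
side 18 lean -0.167 z 0.038 0.103
```

The lean went from +0.24 to -0.17, past the toppling point, so the pawl is thrown off. I'll bring the board down in the grip.

apply_moves:
  targets:
    - {"dp": [-0.0068, 0.0012, -0.0028], "yaw": 0}
    - {"dp": [-0.0137, 0.0024, -0.0057], "yaw": 0}
    - {"dp": [-0.027, 0.0048, -0.0123], "yaw": 0}
    - {"dp": [-0.0399, 0.007, -0.0198], "yaw": 0}
    - {"dp": [-0.0521, 0.0092, -0.0283], "yaw": 0}
    - {"dp": [-0.0637, 0.0112, -0.0376], "yaw": 0}
    - {"dp": [-0.0748, 0.0132, -0.0477], "yaw": 0}
    - {"dp": [-0.085, 0.015, -0.0585], "yaw": 0}
    - {"dp": [-0.0946, 0.0167, -0.0701], "yaw": 0}
    - {"dp": [-0.1031, 0.0182, -0.0823], "yaw": 0}
    - {"dp": [-0.111, 0.0196, -0.0951], "yaw": 0}
    - {"dp": [-0.1179, 0.0208, -0.1084], "yaw": 0}
    - {"dp": [-0.1239, 0.0218, -0.1222], "yaw": 0}
    - {"dp": [-0.1289, 0.0227, -0.1363], "yaw": 0}
    - {"dp": [-0.1339, 0.0236, -0.155], "yaw": 0}
    - {"dp": [-0.1339, 0.0236, -0.155], "yaw": 0}

```text
time_s: 6.48
tcp_pos: [0.5769, -0.2332, 0.1578]
eef_rot: [179.9, 0.0, -100.0]
contact_force: [-1.3, -0.4, -2.3]
gripper_width: 0.0114
gripper_force: 12.0
```

Run:
```python
from pawl import *
for n in("scene","side"): lean(n)
```

```text
scene 14 lean -0.187 z 0.037 0.103
side 21 lean -0.169 z 0.038 0.103
```

apply_moves:
  targets:
    - {"dp": [-0.0014, 0.0002, -0.01], "yaw": 0}
    - {"dp": [-0.0026, 0.0005, -0.02], "yaw": 0}
    - {"dp": [-0.0036, 0.0006, -0.03], "yaw": 0}
    - {"dp": [-0.004, 0.0007, -0.036], "yaw": 0}
    - {"dp": [-0.0044, 0.0008, -0.042], "yaw": 0}
    - {"dp": [-0.0044, 0.0008, -0.045], "yaw": 0}
    - {"dp": [-0.0044, 0.0008, -0.045], "yaw": 0}
    - {"dp": [-0.0044, 0.0008, -0.045], "yaw": 0}

```text
time_s: 7.25
tcp_pos: [0.5718, -0.2322, 0.1154]
eef_rot: [179.7, 0.0, -100.0]
contact_force: [-7.5, 0.6, -1.7]
gripper_width: 0.0114
gripper_force: 12.0
```

Run:
```python
from pawl import *
for n in("scene","side"): lean(n)
c=cams.capture("side");cv2.imwrite("pics/s4.png",cv2.resize(c["image"][100:250,165:325,::-1],None,fx=4,fy=4,interpolation=cv2.INTER_CUBIC))
```

```text
scene 5 lean 0.117 z 0.07 0.102
side 27 lean 0.267 z 0.038 0.105
```

View pics/s4.png

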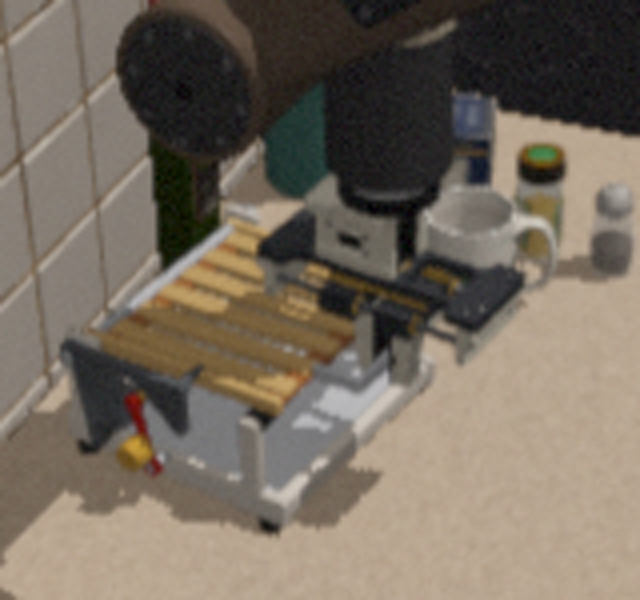

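The board is flat on the frame, with slats level at crop (220,330), and the pawl leans back to the teeth again at (135,410). I'll open a little so it settles fully, then regrip and raise it to about 0.32 rad.

apply_moves:
  targets:
    - {"dp": [0, 0, 0], "yaw": 0}
    - {"dp": [0, 0, 0.002], "yaw": 0}
    - {"dp": [0, 0, 0.003], "yaw": 0}
    - {"dp": [0, 0, 0.003], "yaw": 0}
    - {"dp": [0, 0, 0.003], "yaw": 0}
    - {"dp": [0, 0, 0.003], "yaw": 0}
  grip: 0.6

```text
time_s: 7.9
tcp_pos: [0.5743, -0.2326, 0.1195]
eef_rot: [-179.9, -0.0, -99.9]
contact_force: [-2.1, 0.5, 0.1]
gripper_width: 0.0175
gripper_force: 0.5
```

apply_moves:
  targets:
    - {"dp": [0, 0, 0], "yaw": 0}
    - {"dp": [0, 0, 0], "yaw": 0}
    - {"dp": [0, 0, 0], "yaw": 0}
    - {"dp": [0, 0, 0], "yaw": 0}
    - {"dp": [0, 0, 0], "yaw": 0}
  grip: 1

```text
time_s: 8.32
tcp_pos: [0.5717, -0.2323, 0.119]
eef_rot: [179.8, -0.0, -99.9]
contact_force: [-7.8, 3.7, 6.9]
gripper_width: 0.0117
gripper_force: 12.0
```

Run:
```python
from pawl import *
lean("side")
```

```text
side 27 lean 0.26 z 0.038 0.105
```

apply_moves:
  targets:
    - {"dp": [0.0003, 0, 0.0108], "yaw": 0}
    - {"dp": [0.0011, -0.0002, 0.0215], "yaw": 0}
    - {"dp": [0.0024, -0.0004, 0.0321], "yaw": 0}
    - {"dp": [0.0042, -0.0007, 0.0427], "yaw": 0}
    - {"dp": [0.006, -0.001, 0.051], "yaw": 0}
    - {"dp": [0.0083, -0.0015, 0.0594], "yaw": 0}
    - {"dp": [0.01, -0.0018, 0.066], "yaw": 0}
    - {"dp": [0.012, -0.0021, 0.0715], "yaw": 0}
    - {"dp": [0.012, -0.0021, 0.0715], "yaw": 0}
    - {"dp": [0.012, -0.0021, 0.0715], "yaw": 0}

```text
time_s: 9.2
tcp_pos: [0.5832, -0.2343, 0.1907]
eef_rot: [179.7, 0.0, -100.0]
contact_force: [-10.4, 1.1, 1.6]
gripper_width: 0.0113
gripper_force: 12.0
```

```bash
cat > ang.py <<'E'
from wrist import *
def ang(c):
    P=cloud(c);q=P[c["range_z"]>0]
    a=np.radians(-10);o=np.array([.611,-.236]);d=(q[:,:2]-o)@np.array([[np.cos(a),-np.sin(a)],[np.sin(a),np.cos(a)]])
    m=(abs(d[:,0]+.036)<.014)&(d[:,1]<.036)&(d[:,1]>.014)&(q[:,2]>.09)&(q[:,2]<.25)
    z=np.percentile(q[m,2],85)-.006 if m.any() else None
    print("rail pts",m.sum(),"axis z",z,"angle",np.arcsin((z-.105)/.215) if z else None)
E
python3 - <<'E'
from pawl import *
from ang import *
for n in("side","scene"):
    c=cams.capture(n);lean(n,c);ang(c)
ang(wcap())
E
```

```text
side 22 lean 0.205 z 0.038 0.105
rail pts 33 axis z 0.23883175322239594 angle 0.6718989067467827
scene 4 lean 0.153 z 0.04 0.047
rail pts 29 axis z 0.24064743109996736 angle 0.6827362285732292
rail pts 550 axis z 0.17465400486811675 angle 0.3299250437155888
```

The wrist camera puts the board at 0.33 rad, between the lowest and second notches. I'll lower it onto the lowest notch, shift 2.5 mm to centre, and open narrowly.

apply_moves:
  targets:
    - {"dp": [-0.001, 0.0002, -0.004], "yaw": 0}
    - {"dp": [-0.003, 0.0004, -0.008], "yaw": 0}
    - {"dp": [-0.005, 0.0007, -0.012], "yaw": 0}
    - {"dp": [-0.006, 0.001, -0.014], "yaw": 0}
    - {"dp": [-0.006, 0.001, -0.014], "yaw": 0}
    - {"dp": [-0.006, 0.001, -0.014], "yaw": 0}

```text
time_s: 9.85
tcp_pos: [0.5789, -0.2336, 0.1766]
eef_rot: [179.9, 0.0, -99.9]
contact_force: [-5.9, 1.8, -0.4]
gripper_width: 0.0119
gripper_force: 12.0
```

apply_moves:
  targets:
    - {"dp": [0, 0, 0], "yaw": 0}
    - {"dp": [0, 0, 0], "yaw": 0}
    - {"dp": [0, 0, 0], "yaw": 0}
    - {"dp": [0, 0, 0], "yaw": 0}
    - {"dp": [0, 0, 0], "yaw": 0}
  grip: 0.53

```text
time_s: 10.27
tcp_pos: [0.5803, -0.2338, 0.1768]
eef_rot: [-179.9, -0.0, -99.9]
contact_force: [-0.1, -0.0, -0.6]
gripper_width: 0.0203
gripper_force: 0.0
```

Run:
```python
from pawl import *
from ang import *
lean("side");ang(wcap())
```

```text
side 25 lean 0.239 z 0.038 0.103
rail pts 579 axis z 0.15909096090267777 angle 0.2543184763295541
```

apply_moves:
  targets:
    - {"dp": [0, 0, 0.008], "yaw": 0}
    - {"dp": [0, 0, 0.018], "yaw": 0}
    - {"dp": [0, 0, 0.03], "yaw": 0}
    - {"dp": [0, 0, 0.05], "yaw": 0}
    - {"dp": [0, 0, 0.075], "yaw": 0}
    - {"dp": [0, 0, 0.1], "yaw": 0}
    - {"dp": [0, 0, 0.13], "yaw": 0}
    - {"dp": [-0.03, 0, 0.15], "yaw": 0}
    - {"dp": [-0.06, 0, 0.16], "yaw": 0}
    - {"dp": [-0.06, 0, 0.16], "yaw": 0}
    - {"dp": [-0.06, 0, 0.16], "yaw": 0}

```text
time_s: 11.28
tcp_pos: [0.519, -0.2339, 0.3395]
eef_rot: [-179.7, 0.0, -100.0]
contact_force: [-0.3, -0.8, -0.3]
gripper_width: 0.0205
gripper_force: 0.0
```

Run:
```python
from pawl import *
from ang import *
lean("side");ang(wcap())
c=cams.capture("side");cv2.imwrite("pics/s5.png",cv2.resize(c["image"][100:250,165:325,::-1],None,fx=4,fy=4,interpolation=cv2.INTER_CUBIC))
```

```text
side 7 lean 0.265 z 0.038 0.101
rail pts 280 axis z 0.15898231224930487 angle 0.2537963746116207
```

View pics/s5.png

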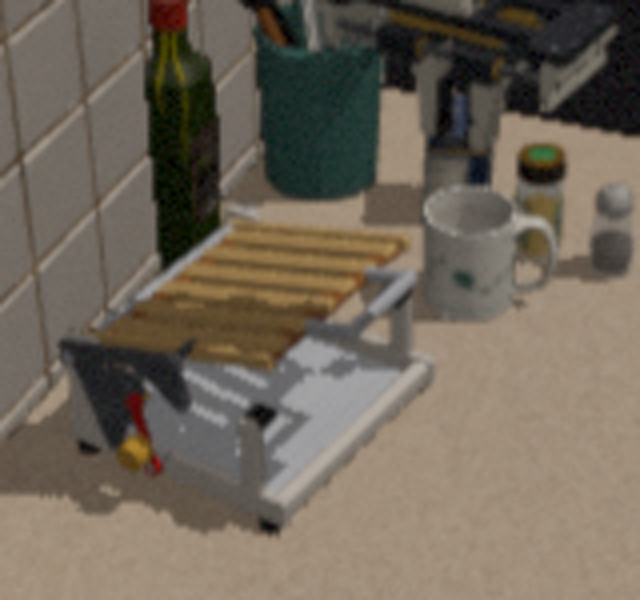

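The board rests tilted on the pawl: the rail is at (370,300) and the pawl is engaged at (137,420). The mug, jar and shaker stand where they were.

```bash
python3 -c "
from plant import r;print(r.close_job())"
```

```text
the job is handed in; nothing more can be done
None
```

The job is handed in at about 11 s of arm time. The board was raised to about 1.22 rad until the pawl was thrown off, lowered flat so the pawl re-armed, and now rests on the pawl at about 0.25 rad, its lowest notch. The gripper is clear and the mug, spice jar and salt shaker were left untouched.

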